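# Find the marked slope on a rounded frame bar with a pendulum angle gauge

## Task

Pick up the angle gauge by its wooden handle, stand it upright and square across the rounded frame bar with its sole pressing lightly on the crown, and pause there a moment. Then rock it over on the bar, gently, until its swinging pointer settles on the metal mark tab, and finish while still holding it there, sole on the bar and pointer at rest, so that I can pencil the line where it touches. Do not touch the pointer or the tab, and leave the tape, squeegee and brush pot where they are.

Things in the scene. Friction and masses are not known exactly. Their poses are not given: they have to be found in the camera images.
- gauge: Loose angle gauge, about 0.40 kg, 234 mm tall, upright on the table at first. Origin: underside centre of its sole (when out); z up, y along the sole's 120 mm, x out of the dial face, which looks away from the robot (+x). Upwards: rubber sole 50 x 120 x 8 mm, 8 mm gap with spring pins, base rail 50 x 120 x 12, dial board 14 thick (x -12 to +2) and 120 wide up to z 188, wooden handle on top.
- gauge_handle (a point): Centre of the wooden handle standing on the middle of the dial board: 22 mm in x, 20 mm in y (grip across this, fingers closing along the gauge's y), 46 mm in z. It lies at (-5, 0, 211) mm in the gauge's frame, 23 mm below the handle's top and 23 mm above the 120 mm wide board; axes as the gauge's.
- sole (a joint): How far the sprung sole is pushed up into the gauge: 0 fully out, 0.008 m fully in (bottomed). The spring starts to give at about 5 N and is fully in at about 10 N; it carries the gauge's own weight nearly without giving.
- pointer: Steel pendulum pointer before the dial, on a pivot at (7.5, 0, 170) mm in the gauge's frame; tip 112 mm below the pivot, 6 mm wide. Swings freely about the gauge's x and hangs plumb; at about 2 Hz for one or two seconds when disturbed. Origin on the pivot; -z points at the tip; axes equal the gauge's when it hangs on the board's centre line.
- pointer_tip (a point): Lower tip of the pointer, 112 mm from the pivot.
- mark: Steel mark tab low on the dial, 16 mm wide and tall, clamped at a different place each time, 0.20 to 0.34 rad about the pivot to the gauge's +y side of its centre line. Origin on the pivot, -z points at the tab. Leaning the gauge's top to its own +y (negative turn about its x) by that angle brings the plumb pointer onto the tab. Do not touch it.
- mark_tip (a point): Middle of the tab's upper edge, 112 mm from the pivot: the pointer tip meets this point when it is on the mark. The tip counts as on the mark while it stands over the tab's 16 mm width.
- bar: Offcut of rounded frame bar, fixed, 160 mm long (its x), 90 mm wide (y), on a board 200 x 140 x 8 mm. Its top is round: an arc of 45 mm radius about an axis along the bar's x, 30 mm above the table, so the crown is 75 mm above the table. Origin: under its centre, at table height; x along the bar. The gauge goes across it, its x along the bar's x (to within about 8 degrees).
- bar_crown (a point): Top of the crown at mid-length of the bar, 75 mm above the table.
- bar_axis (a point): Centre of the crown's arc at mid-length, 30 mm above the table.
- tape: Bystander, loose: roll of paper tape lying flat, 100 mm across, 24 mm high. Origin under its centre. Leave it alone.
- squeegee: Bystander, loose: wooden printing squeegee lying flat on its side, about 200 x 80 mm and 30 mm high. Origin under its centre. Leave it alone.
- brush_pot: Bystander, loose: steel pot of brushes, 72 mm across, 100 mm high (brushes to 200 mm). Origin under its centre. Leave it alone.
Not all that is in view belongs to the job. What is shaped like the gauge but green is not meant.

How it is judged:
On the way:
1. the held gauge stands upright and square across the crown, sole pressing on the bar (contact force between gauge and bar above 1 N and contact force between gauge and the fingers above 2 N and angle between the x axis of gauge and the x axis of bar, either way round below 0.15 rad and y of bar_axis in the frame of gauge between -0.055 and 0.055 m and x of bar_axis in the frame of gauge between -0.07 and 0.07 m and angle between gauge's own z axis and vertical below 0.09 rad), for 0.3 s.
At the end, for the whole second after the job is handed in: Gauge still held at rest, sole on the round bar (over 1 N), square within 0.15 rad, bar middle within 55 mm across and 70 mm along of the sole centre, off the table; pointer untouched and still, its tip within 8 mm of the middle of the mark tab's upper edge (contact force between gauge and bar above 1 N and contact force between gauge and the fingers above 2 N and angle between the x axis of gauge and the x axis of bar, either way round below 0.15 rad and y of bar_axis in the frame of gauge between -0.055 and 0.055 m and x of bar_axis in the frame of gauge between -0.07 and 0.07 m and distance between pointer_tip and mark_tip below 0.008 m and angular speed of pointer below 0.3 rad/s and contact force between pointer and anything else below 0.05 N and linear speed of gauge below 0.02 m/s and height (world z) of gauge_handle above 0.22 m); the arm keeps its last pose, push and grip.
It fails at once if the mark tab is pushed (contact force between mark and anything else above 0.5 N).
It fails at once if the pointer is pushed (contact force between pointer and anything else above 0.5 N).
It fails at once if the gauge is pressed hard on the bar (over 30 N) (contact force between gauge and bar above 30 N).
It fails at once if the tape, squeegee or brush pot is disturbed (distance of any of tape, squeegee, brush_pot from where it was at the start of the episode above 0.02 m).
It also fails if it takes over 58 s, if anything falls off the work surface, if the arm or the gripper's body presses on something with over 40 N, if the wrist force passes 120 N, or if a joint passes its speed limit or range.

## Robot

A 6-joint arm with a two-finger parallel gripper is mounted at the origin on the work surface. World frame = base frame: x ahead of the robot, y to its left, z up, the work surface at z = 0. Lengths are in m, angles in rad, forces in N, time in s.
With the tool pointing down it reaches from about 0.275 to 1 m from the base axis. Payload 8.4 kg.
Tool frame: the origin (TCP) lies at the very end of the fingers, on their centre line; the grasp point (between the pads) lies behind it (env.grip_depth is the z of the grasp point in the tool frame, in m); z points along the fingers, y is the direction in which the jaws open and shut (so a half turn about z gives the same grasp; the last joint's range is limited). The gripper opens to 85 mm and grips with 20 to 120 N. Pads are 22 mm wide; open, the fingers measure 114 mm over their backs; the gripper's body (76 mm by 85 mm) begins 54 mm behind the grasp point. The pads swing forward as they close: fully open they stand 13 mm farther back than shut.
Start: joints at [-1.309, 0.353, 1.633, -0, 1.155, -0.002], TCP at [0.163, -0.603, 0.231] pointing down, gripper open.
Joint ranges: [-2.63, 2.63], [-0.92, 2.1], [0.06, 2.66], [-1.3, 4.44], [0, 2.69], [-3.02, 3.02]. Speed limits (rad/s): [2.22, 2.22, 2.79, 3.14, 3.14, 3.14].

## Interface

Orientations are given as a rotation vector (axis times angle).
In Python, from cell import env, optics, finder gives the robot as it stands.
- The arm moves only by the shell command python3 -m inch 'ROWS' [OPENING] [FORCE]. ROWS is JSON, a list of rows, each a list of 2 entries, a list of its own where there are three numbers: the shift along the tool's x, y, z in m, then the turn about the tool's z in rad. In form: [[[tx, ty, tz], twist], ...]. A call has exactly 5 rows; each row is the pose to reach, as a shift and turn from the pose commanded when the call began, along the tool's axes at that moment; what a row does not reach only later rows make up. A row lasts 1/8 s, in which the tool goes at most 62.5 mm and 10.7 degrees, less where a joint would pass 70% of its speed; a pose out of reach is approached as far as the arm can. A call with a gripper value outside its range is refused whole. OPENING is the closure in counts, from 0 (fully open) to 255 (shut), set as the call begins (- or left out, the last holds). The fingers move at their own pace and stop on an object; FORCE is the grip in N (left out, the last holds). Time passes only in rows, so rows that repeat a pose let the fingers close, or fill a call up. It gives the time, the measured TCP pose, the force and the opening at its end, in the units of the state.
- env.get_state(): the state, without advancing time (a new reading comes with each control period).
- optics.capture(name): name is "side" or "top"; returns the picture (480x640x3 uint8, red, green, blue); there is no depth.
- optics.camera_info(name): a dict with "fx", "fy", "cx", "cy" (pixels), "R" (3x3) and "t" (3): a world point X has camera coordinates R X + t. Camera axes: x right, y down, z forward; pixel columns grow to the right and rows downward; lengths in m; the calibration is good to about 2 mm. A picture is of the moment at which its call begins. camera_info takes no time and is no camera call.
- env.hand_in(): hands the job in, once; it reports no verdict.
Trained networks look in the newest picture that a camera, given by its name, has taken for a name from the list of things; names that differ only in an ending like _2 or _b are one class to them, and where a whole thing is asked for, a point or a joint stands for the part that bears it (a point fixed in the world has none). Each returns a list of dicts, best first, with "p" (0 to 1); they miss things now and then, are a little off and sometimes report something else, mostly with a low value. They report only what shows in the picture. A call takes as long as a camera call. They do not tell look-alikes from the thing itself.
- finder.masks_of(camera, query): "mask" (480x640 bool, what is visible of it) and "bbox" ([left, top, width, height] in pixels, round what is visible of it).
The state is a dict: "t": time; "qpos": joint angles; "joint_vel": joint speeds; "tau": joint torques, N m; "position": TCP position; "eef_rot": TCP orientation; "contact_force": force on the tool from outside, world axes, zero at the start; "wrist_torque": the same for the moment, N m; "grip_width": finger opening in m.
Only numpy, scipy, OpenCV 4.12 (cv2) and the standard library are available. Lean on these libraries where they do the work, as an engineer would, in place of code of your own. Each camera call takes 0.05 s, during which the arm holds its last target.

## Working session

There is one attempt and no reset: what is moved stays moved. The work goes in short steps, Python scripts to look and compute and a shell command to move; the robot and the scene stay as the last step left them, time stands still between calls to the robot, and variables do not carry over. Pictures are saved under pics/ and viewed, and the job is handed in when it is done.

```bash
ls; mkdir -p pics; python3 - <<'E'
from cell import env, optics, finder
import cv2
for n in ("side","top"):
    im=optics.capture(n); cv2.imwrite(f"pics/{n}0.png",im[:,:,::-1])
    c=optics.camera_info(n); print(n,c)
print(env.get_state(), env.grip_depth)
E
```

```text
pics
side {'fx': 602.4844915425791, 'fy': 602.4844915425791, 'cx': 323.0340464471865, 'cy': 240.58418306788678, 'R': array([[-0.75921633, -0.65082233, -0.00456709],
       [-0.32668048,  0.38713935, -0.8622082 ],
       [ 0.56291245, -0.65311057, -0.50653347]]), 't': array([0.41955832, 0.27590473, 1.22205343])}
top {'fx': 551.5013669505896, 'fy': 551.5013669505896, 'cx': 311.0803234799743, 'cy': 240.09614710671877, 'R': array([[-0.00472181, -0.99997395, -0.00546018],
       [-0.99205828,  0.0053706 , -0.12566431],
       [ 0.12569036,  0.00482345, -0.99205779]]), 't': array([0.04322833, 0.57025094, 1.28601793])}
{'t': 0.1, 'qpos': array([-1.30940906e+00,  3.53606955e-01,  1.63403984e+00,  3.28095881e-05,
        1.15521912e+00, -2.39675754e-03]), 'joint_vel': array([ 0.00155675, -0.0011297 , -0.00211866, -0.00076393,  0.0002703 ,
        0.00033813]), 'tau': array([ 2.19775657e-04, -6.06359768e+01, -3.42819321e+01,  2.34498339e-05,
        3.94774324e-03, -2.30911115e-05]), 'position': array([ 0.16286207, -0.60296873,  0.23062776]), 'eef_rot': array([-3.11305471e+00, -4.12963511e-01,  2.11443699e-04]), 'contact_force': array([-0.01570499,  0.23671905,  0.08207811]), 'wrist_torque': array([ 0.02450438, -0.01529093,  0.05172241]), 'grip_width': 0.08519307764670603} -0.0187
```

View pics/side0.png

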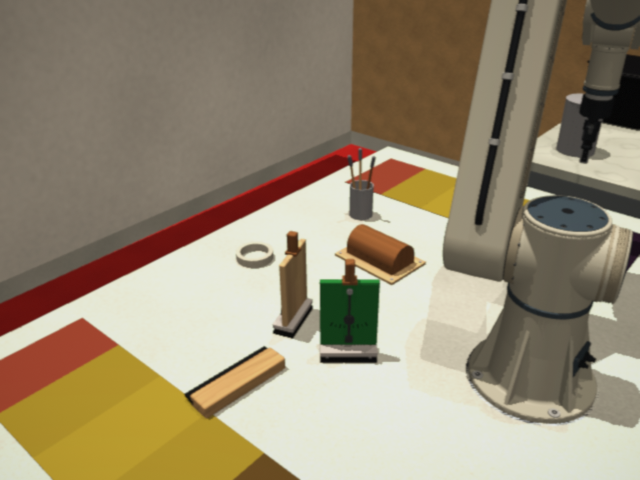

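View pics/top0.png

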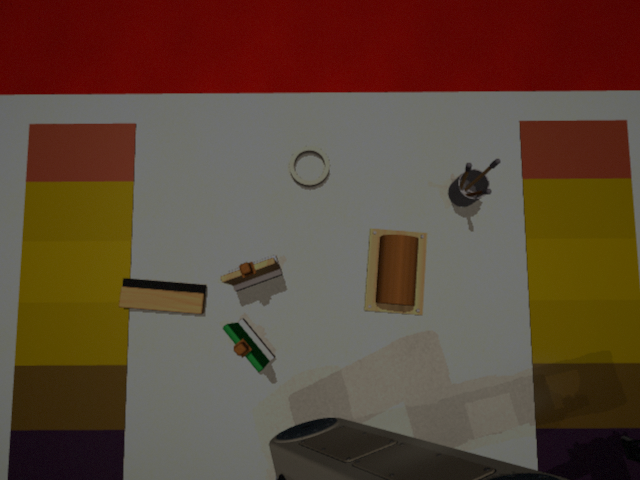

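```bash
cat > h.py <<'E'
from cell import env, optics, finder
import cv2, numpy as np
def cam(n): return optics.camera_info(n)
def ray(n,u,v):
    c=cam(n); d=np.array([(u-c['cx'])/c['fx'],(v-c['cy'])/c['fy'],1.]); R=c['R']
    return -R.T@c['t'], R.T@d
def onz(n,u,v,z):
    o,d=ray(n,u,v); return o+d*(z-o[2])/d[2]
def proj(n,X):
    c=cam(n); p=c['R']@np.asarray(X,float)+c['t']; return np.array([c['fx']*p[0]/p[2]+c['cx'],c['fy']*p[1]/p[2]+c['cy']])
def tri(obs):
    A=np.zeros((3,3));b=np.zeros(3)
    for n,u,v in obs:
        o,d=ray(n,u,v); d=d/np.linalg.norm(d); M=np.eye(3)-np.outer(d,d); A+=M;b+=M@o
    return np.linalg.solve(A,b)
def crop(n,x,y,w,h,s,name):
    im=optics.capture(n); cv2.imwrite('pics/'+name,cv2.resize(im[y:y+h,x:x+w,::-1],None,fx=s,fy=s,interpolation=cv2.INTER_CUBIC)); return im
def save(n,name):
    im=optics.capture(n); cv2.imwrite('pics/'+name,im[:,:,::-1])
E
python3 - <<'E'
from h import *
for n in ("side","top"):
    for q in ("gauge","gauge_handle","bar","tape","squeegee","brush_pot","pointer"):
        for r in finder.masks_of(n,q)[:3]:
            m=r['mask']; ys,xs=np.nonzero(m)
            rc=cv2.minAreaRect(np.c_[xs,ys].astype(np.float32))
            print(n,q,round(r['p'],2),r['bbox'],(xs.mean().round(1),ys.mean().round(1)),np.round(rc[0],1),np.round(rc[1],1),round(rc[2],1))
crop('top',200,215,240,180,3,'t1.png')
crop('side',240,200,200,180,4,'s1.png')
E
```

```text
side gauge 0.91 [319.4, 260.9, 60.0, 99.3] (np.float64(349.0), np.float64(318.1)) [350. 311.] [102.  60.] 90.0
side gauge 0.75 [272.1, 230.8, 39.1, 106.4] (np.float64(293.2), np.float64(288.4)) [295.7 284.9] [ 37.1 105.2] 5.9
side gauge 0.56 [336.6, 227.3, 86.3, 59.6] (np.float64(380.0), np.float64(254.1)) [381.7 255.3] [85.  44.4] 27.3
side gauge_handle 0.89 [274.0, 227.2, 43.3, 112.4] (np.float64(293.2), np.float64(287.6)) [295.9 284.1] [ 37.3 106.9] 6.0
side gauge_handle 0.68 [320.2, 260.1, 60.9, 104.4] (np.float64(349.1), np.float64(317.8)) [350.  310.5] [103.  60.] 90.0
side bar 0.57 [339.5, 223.2, 84.7, 60.0] (np.float64(380.5), np.float64(254.2)) [382.1 255.5] [83.9 44.3] 27.8
side tape 0.74 [233.9, 243.0, 42.9, 24.3] (np.float64(254.8), np.float64(254.4)) [254.5 254.5] [25. 37.] 90.0
side squeegee 0.65 [184.7, 348.1, 99.8, 69.6] (np.float64(235.8), np.float64(380.7)) [236.7 379.5] [ 32.8 103.5] 57.1
side brush_pot 0.66 [348.7, 148.2, 25.5, 72.5] (np.float64(361.4), np.float64(194.4)) [361.5 184.5] [69. 25.] 90.0
side pointer 0.71 [344.6, 288.7, 6.5, 46.3] (np.float64(349.2), 
[... 484 characters left out ...]
22.8 58.5] 71.6
top gauge_handle 0.79 [222.4, 320.2, 51.9, 49.6] (np.float64(248.6), np.float64(344.1)) [246.9 344.4] [56.2 28.1] 50.5
top gauge_handle 0.33 [450.7, 156.9, 51.7, 50.9] (np.float64(470.9), np.float64(185.6)) [476.4 181.1] [36.1 62.7] 37.9
top bar 0.93 [367.2, 229.1, 59.8, 88.6] (np.float64(396.1), np.float64(271.5)) [396.5 271.6] [59.3 84. ] 4.1
top tape 0.92 [290.0, 143.7, 39.6, 41.4] (np.float64(309.2), np.float64(165.6)) [309.5 166. ] [40. 39.] 90.0
top squeegee 0.75 [118.5, 278.6, 89.0, 37.1] (np.float64(163.1), np.float64(296.2)) [162.2 296. ] [86.4 30.6] 5.8
top brush_pot 0.9 [450.9, 158.5, 49.2, 51.0] (np.float64(470.1), np.float64(186.3)) [476.  181.6] [36.1 62.4] 37.9
```

View pics/t1.png

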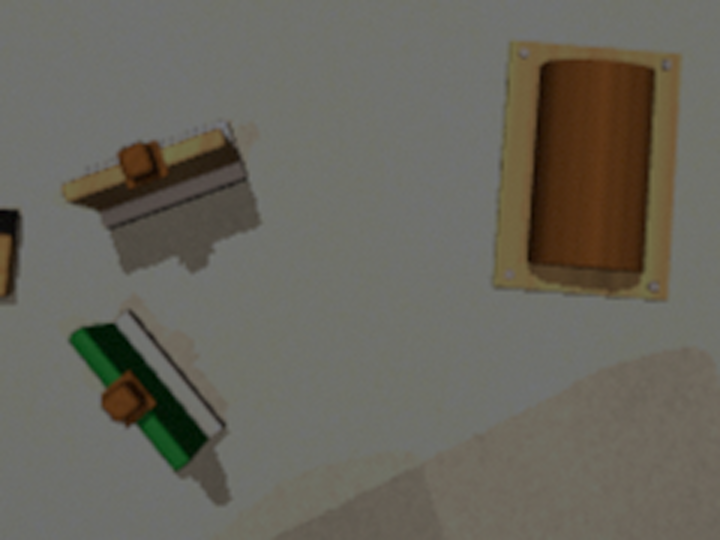

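View pics/s1.png

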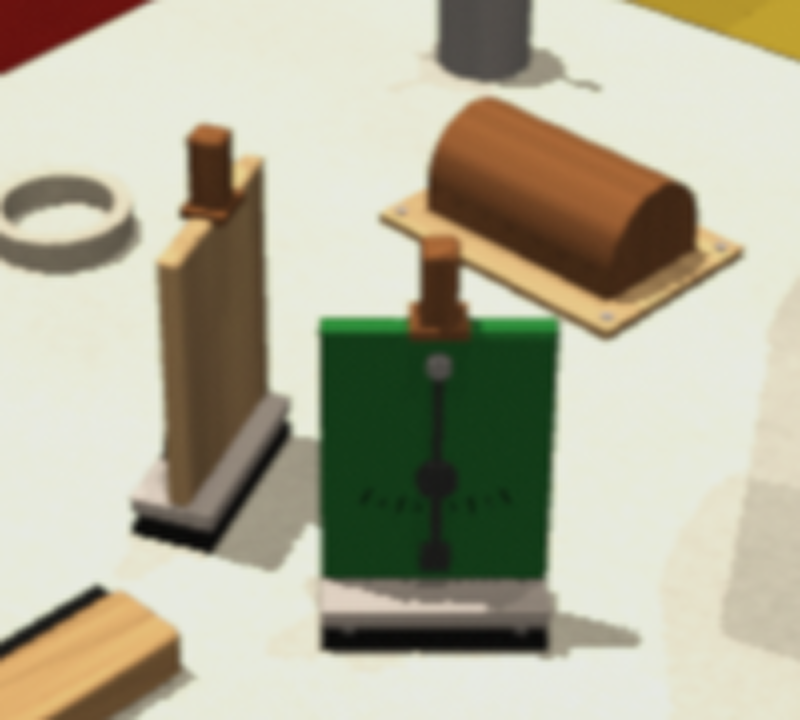

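```bash
python3 - <<'E'
from h import *
T=lambda x,y:(200+x/3,215+y/3)
S=lambda x,y:(240+x/4,200+y/4)
print('handle tri',tri([('top',*T(140,158)),('side',*S(210,132))]), onz('top',*T(140,158),.234), onz('side',*S(210,132),.234))
for a,b,z in [((65,194),(222,141),.188),((110,227),(243,180),.016)]:
    p=onz('top',*T(*a),z);q=onz('top',*T(*b),z); d=p-q; print(p,q,'len',np.linalg.norm(d),'y dir yaw-90:',np.arctan2(d[1],d[0])-np.pi/2)
# side: board top corners
p=onz('side',*S(168,258),.188);q=onz('side',*S(258,162),.188);d=p-q;print(p,q,np.linalg.norm(d),np.arctan2(d[1],d[0])-np.pi/2)
# bar board corners
C=[onz('top',*T(*c),.008) for c in [(511,41),(680,55),(667,300),(494,287)]]
C=np.array(C);print(C.round(4),C.mean(0))
for i,j in((3,0),(2,1)): d=C[j]-C[i];print(np.linalg.norm(d),np.arctan2(d[1],d[0]))
for i,j in((1,0),(2,3)): d=C[j]-C[i];print(np.linalg.norm(d),np.arctan2(d[1],d[0])-np.pi/2)
Cs=np.array([onz('side',*S(*c),.008) for c in [(380,215),(742,250),(608,337)]]);print(Cs,(Cs[0]+Cs[1])/2, np.linalg.norm(Cs[0]-Cs[2]),np.linalg.norm(Cs[1]-Cs[2]))
E
```

```text
handle tri [0.49008519 0.17048421 0.22942698] [0.48984475 0.17001845 0.234     ] [0.48436321 0.17618702 0.234     ]
[0.46837676 0.2279802  0.188     ] [0.50505819 0.11805242 0.188     ] len 0.11588633559795244 y dir yaw-90: 0.32206850090186423
[0.45124108 0.22019176 0.016     ] [0.48842287 0.11349293 0.016     ] len 0.11299169926062226 y dir yaw-90: 0.33531483537593854
[0.46754296 0.2278202  0.188     ] [0.49762861 0.12546084 0.188     ] 0.10668920221150241 0.28587119490811075
[[ 0.6015 -0.105   0.008 ]
 [ 0.5892 -0.2427  0.008 ]
 [ 0.391  -0.2262  0.008 ]
 [ 0.402  -0.0878  0.008 ]] [ 0.49593083 -0.16543583  0.008     ]
0.20023750757093295 -0.08637743307361179
0.19885535223635187 -0.08337073152885342
0.13825228687465296 -0.08919250277883783
0.13885319379296057 -0.07921970530157685
[[ 0.59623217 -0.10034327  0.008     ]
 [ 0.38714588 -0.21976577  0.008     ]
 [ 0.39646939 -0.08064232  0.008     ]] [ 0.49168903 -0.16005452  0.008     ] 0.20073189776904204 0.13943550481935668
```

```bash
cat >> h.py <<'E'
from scipy.spatial.transform import Rotation as Ro
def plan(p,yaw_y):
    s=env.get_state(); R=Ro.from_rotvec(s['eef_rot']).as_matrix()
    d=R.T@(np.asarray(p)-s['position']); cy=np.arctan2(R[1,1],R[0,1])
    tw=-(yaw_y-cy)
    print('t',s['t'],'pos',s['position'].round(4),'ty yaw',cy.round(4),'shift',d.round(4),'dist',np.linalg.norm(d).round(3),'twist',round(tw,3),'F',s['contact_force'].round(2),'q',s['qpos'].round(3),'w',s['grip_width'].round(4),'tilt',np.arccos(-R[2,2]).round(4))
E
python3 -c "
from h import *
plan([.488,.171,.33],.32)"
```

```text
Traceback (most recent call last):
  File "h.py", line 25, in plan
    print('t',s['t'],'pos',s['position'].round(4),'ty yaw',cy.round(4),'shift',d.round(4),'dist',np.linalg.norm(d).round(3),'twist',round(tw,3),'F',s['contact_force'].round(2),'q',s['qpos'].round(3),'w',s['grip_width'].round(4),'tilt',np.arccos(-R[2,2]).round(4))
                                                                                                                                                                                                           ^^^^^^^^^^^^^^^^^^^^^
AttributeError: 'float' object has no attribute 'round'
```

```bash
sed -i "s/s\['grip_width'\].round(4)/round(float(s['grip_width']),4)/" h.py
python3 -c "
from h import *
plan([.488,.171,.33],.32)"
```

```text
t 0.9 pos [ 0.163  -0.6034  0.2313] ty yaw -1.307 shift [ 0.5157 -0.6629 -0.0987] dist 0.846 twist -1.627 F [ 0.02 -0.14 -0.38] q [-1.309  0.353  1.633  0.     1.155 -0.002] w 0.0855 tilt 0.0
```

```bash
python3 -m inch '[[[0,0,-0.05],0],[[0.01,-0.015,-0.1],-0.1],[[0.045,-0.06,-0.1],-0.25],[[0.08,-0.105,-0.1],-0.4],[[0.115,-0.15,-0.1],-0.55]]' 0 60
python3 -c "
from h import *
plan([.488,.171,.33],.32)"
```

```text
t: 1.52
position: [0.2353, -0.427, 0.3314]
eef_rot: [2.882, 1.249, 0.0]
contact_force: [0.4, -0.3, 0.7]
grip_width: 0.0855
t 1.525 pos [ 0.2353 -0.427   0.3314] ty yaw -0.7526 shift [ 0.6092 -0.2243  0.0013] dist 0.649 twist -1.073 F [ 0.44 -0.34  0.74] q [-1.07   0.046  1.793  0.     1.302 -0.318] w 0.0855 tilt 0.0006
```

```bash
python3 -m inch '[[[0.055,-0.02,0],-0.12],[[0.11,-0.04,0],-0.24],[[0.165,-0.06,0],-0.36],[[0.22,-0.08,0],-0.48],[[0.275,-0.1,0],-0.6]]'
python3 -c "
from h import *
plan([.488,.171,.33],.32)"
```

```text
t: 2.15
position: [0.3515, -0.1583, 0.3317]
eef_rot: [2.384, 2.044, 0.001]
contact_force: [1.2, -0.8, -0.1]
grip_width: 0.0854
t 2.15 pos [ 0.3515 -0.1583  0.3317] ty yaw -0.1535 shift [0.3463 0.0846 0.0016] dist 0.357 twist -0.474 F [ 1.23 -0.84 -0.15] q [-0.427 -0.138  1.966  0.     1.312 -0.274] w 0.0854 tilt 0.0013
```

```bash
python3 -m inch '[[[0.055,0.012,0],-0.1],[[0.11,0.025,0],-0.2],[[0.165,0.04,0],-0.3],[[0.22,0.054,0],-0.4],[[0.275,0.067,0],-0.474]]'
python3 -m inch '[[[0.02,0.02,0],0],[[0.02,0.02,0],0],[[0.02,0.02,0],0],[[0.02,0.02,0],0],[[0.02,0.02,0],0]]'
python3 -c "
from h import *
plan([.488,.171,.33],.32)
save('top','t2.png');save('side','s2.png')"
```

```text
t: 2.78
position: [0.4607, 0.1031, 0.3316]
eef_rot: [1.838, 2.547, 0.001]
contact_force: [-0.9, -0.9, -1.0]
grip_width: 0.0851
t: 3.4
position: [0.4728, 0.1256, 0.3315]
eef_rot: [1.844, 2.543, 0.0]
contact_force: [-0.5, -0.0, 1.2]
grip_width: 0.0856
t 3.4 pos [0.4728 0.1256 0.3315] ty yaw 0.3158 shift [0.0384 0.0285 0.0015] dist 0.048 twist -0.004 F [-0.45 -0.04  1.15] q [ 0.257  0.049  1.789 -0.     1.303 -0.059] w 0.0856 tilt 0.0004
```

View pics/s2.png

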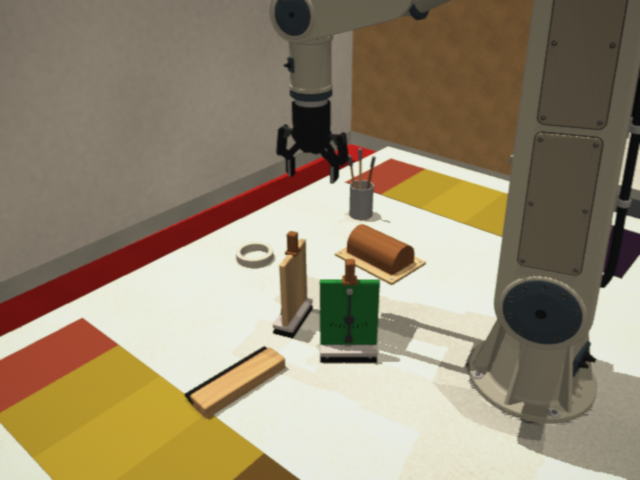

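View pics/t2.png

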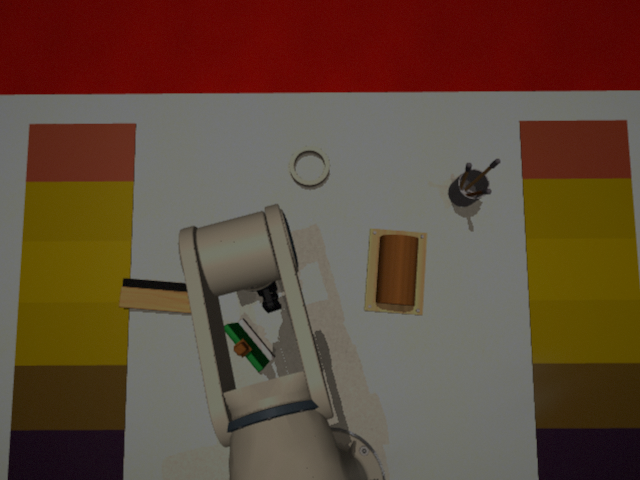

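```bash
python3 -m inch '[[[0.019,0.014,0],0],[[0.038,0.028,0],0],[[0.038,0.028,0.03],0],[[0.038,0.028,0.06],0],[[0.038,0.028,0.06],0]]'
python3 -c "
from h import *
plan([.488,.171,.197],.32)
crop('side',230,110,160,130,5,'s3.png')
print(proj('side',env.get_state()['position']))"
```

```text
t: 4.12
position: [0.4865, 0.1713, 0.2694]
eef_rot: [-1.841, -2.543, 0.006]
contact_force: [-0.2, -0.2, 0.6]
grip_width: 0.0852
t 4.125 pos [0.4865 0.1713 0.2694] ty yaw 0.3175 shift [-0.0007  0.0016  0.0724] dist 0.072 twist -0.003 F [-0.25 -0.15  0.56] q [0.336 0.147 1.818 0.    1.181 0.018] w 0.0852 tilt 0.0044
[292.40250267 216.13455036]
```

View pics/s3.png

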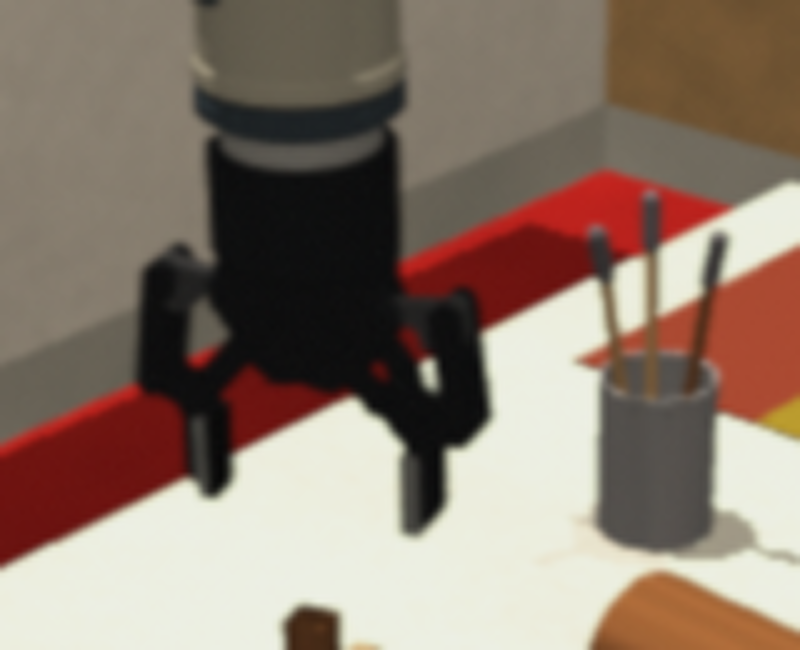

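```bash
python3 -m inch '[[[0,0.001,0.025],0],[[0,0.001,0.05],0],[[0,0.001,0.065],0],[[0,0.001,0.072],0],[[0,0.001,0.072],0]]'
python3 -c "
from h import *
plan([.488,.171,.197],.32)
crop('side',230,150,130,100,6,'s4.png')"
```

```text
t: 4.8
position: [0.489, 0.1716, 0.1996]
eef_rot: [1.843, 2.544, 0.0]
contact_force: [-0.6, -0.1, 1.0]
grip_width: 0.0853
t 4.8 pos [0.489  0.1716 0.1996] ty yaw 0.317 shift [-0.0003 -0.0011  0.0026] dist 0.003 twist -0.003 F [-0.59 -0.13  0.99] q [0.335 0.222 1.892 0.    1.027 0.018] w 0.0853 tilt 0.0003
```

View pics/s4.png

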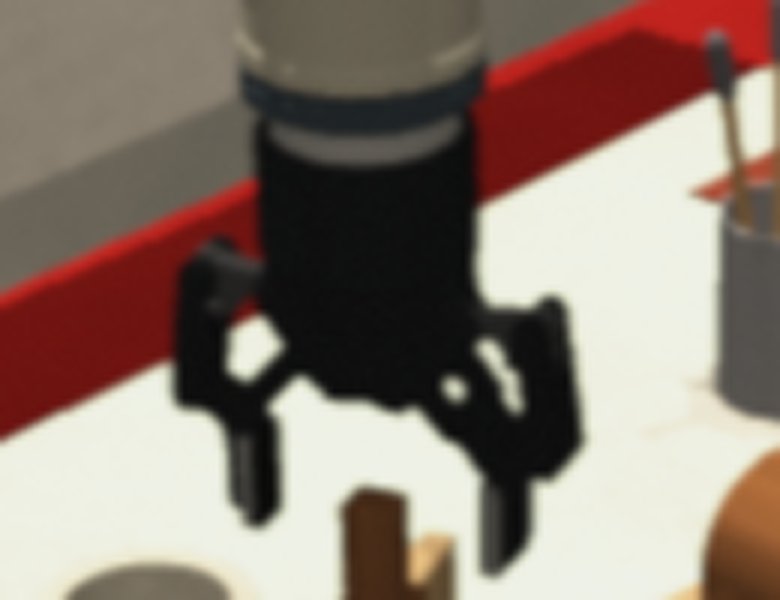

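```bash
python3 -m inch '[[[0,-0.001,0.001],0],[[0,-0.001,0.001],0],[[0,-0.001,0.001],0],[[0,-0.001,0.001],0],[[0,-0.001,0.001],0]]' 255 40
python3 -m inch '[[[0,0,0],0],[[0,0,0],0],[[0,0,0],0],[[0,0,0],0],[[0,0,-0.02],0]]'
python3 -c "
from h import *
plan([.488,.171,.197],.32)
crop('side',230,190,130,160,5,'s5.png')"
```

```text
t: 5.48
position: [0.4881, 0.1713, 0.1986]
eef_rot: [1.843, 2.544, 0.001]
contact_force: [0.6, 0.3, 2.2]
grip_width: 0.0217
t: 6.1
position: [0.4857, 0.1705, 0.2165]
eef_rot: [-1.841, -2.542, 0.007]
contact_force: [-0.2, -0.0, -3.9]
grip_width: 0.0217
t 6.1 pos [0.4857 0.1705 0.2165] ty yaw 0.3171 shift [-0.0003  0.0024  0.0195] dist 0.02 twist -0.003 F [-0.19 -0.03 -3.93] q [0.335 0.201 1.878 0.    1.068 0.018] w 0.0217 tilt 0.0055
```

View pics/s5.png

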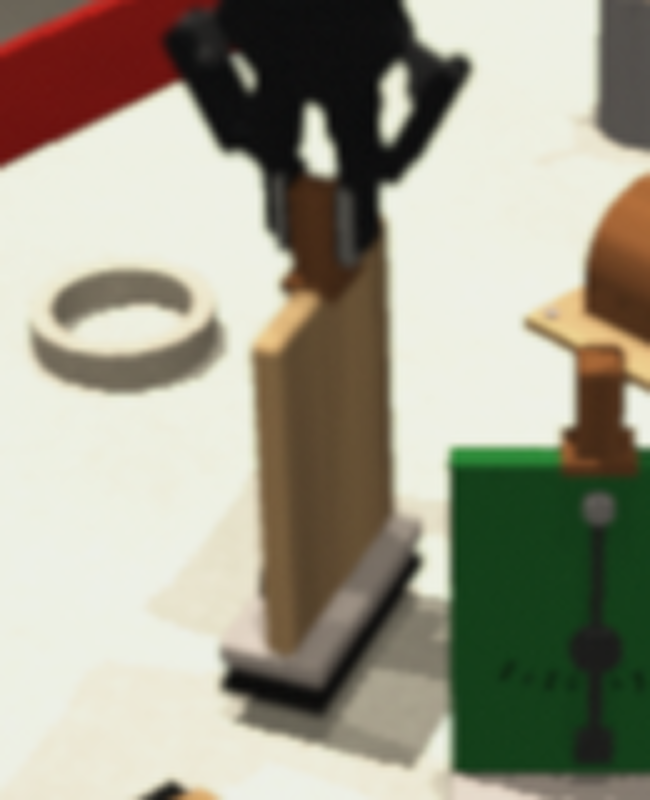

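```bash
python3 -m inch '[[[0,0,-0.015],0],[[0,0,-0.035],0],[[0,0,-0.06],0],[[0,0,-0.085],0],[[0,0,-0.105],0]]'
python3 -m inch '[[[0,0,-0.01],0],[[-0.01,0,-0.015],0],[[-0.025,-0.005,-0.015],0],[[-0.045,-0.015,-0.015],0],[[-0.07,-0.02,-0.015],0]]'
python3 -c "
from h import *
plan([.488,0,.33],-.085-3.1416)"
```

```text
t: 6.78
position: [0.4873, 0.1711, 0.324]
eef_rot: [-1.843, -2.544, 0.001]
contact_force: [0.7, 0.4, -4.2]
grip_width: 0.0212
t: 7.4
position: [0.4897, 0.0968, 0.3373]
eef_rot: [-1.842, -2.543, 0.003]
contact_force: [-0.6, -0.3, -3.1]
grip_width: 0.0211
t 7.4 pos [0.4897 0.0968 0.3373] ty yaw 0.3171 shift [-0.0915 -0.0318  0.0073] dist 0.097 twist 3.544 F [-0.59 -0.27 -3.1 ] q [ 0.192  0.064  1.761 -0.     1.318 -0.125] w 0.0211 tilt 0.002
```

```bash
python3 -m inch '[[[-0.02,-0.007,0],0.05],[[-0.04,-0.014,0],0.15],[[-0.06,-0.021,0],0.28],[[-0.08,-0.028,0],0.42],[[-0.09,-0.032,0],0.56]]'
python3 -m inch '[[[0,0,0],0.14],[[0,0,0],0.28],[[0,0,0],0.42],[[0,0,0],0.56],[[0,0,0],0.7]]'
python3 -m inch '[[[0,0,0],0.14],[[0,0,0],0.28],[[0,0,0],0.42],[[0,0,0],0.56],[[0,0,0],0.7]]'
python3 -c "
from h import *
plan([.488,-.12,.33],-.085-3.1416)
save('side','s6.png')"
```

```text
t: 8.02
position: [0.4873, 0.0009, 0.3373]
eef_rot: [-2.48, -1.928, 0.003]
contact_force: [0.8, -0.2, -3.4]
grip_width: 0.0218
t: 8.65
position: [0.4874, 0.0019, 0.3373]
eef_rot: [-2.99, -0.962, 0.003]
contact_force: [-0.2, -0.7, -3.5]
grip_width: 0.0212
t: 9.28
position: [0.4874, 0.0019, 0.3373]
eef_rot: [3.139, -0.122, -0.003]
contact_force: [0.7, 0.3, -4.5]
grip_width: 0.0217
t 9.275 pos [0.4874 0.0019 0.3373] ty yaw -1.6483 shift [0.0101 0.1215 0.0073] dist 0.122 twist 1.578 F [ 0.7   0.31 -4.5 ] q [ 1.000e-03  4.300e-02  1.783e+00 -0.000e+00  1.317e+00  1.649e+00] w 0.0217 tilt 0.0018
```

View pics/s6.png

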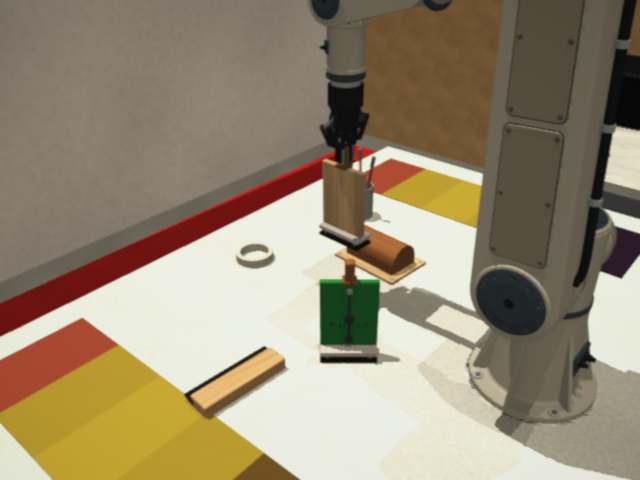

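```bash
python3 -m inch '[[[0.002,0.015,0],0.12],[[0.004,0.035,0],0.24],[[0.006,0.06,0],0.36],[[0.008,0.085,0],0.48],[[0.01,0.11,0],0.6]]'
python3 -m inch '[[[0,0.01,0],0.12],[[0,0.01,0],0.24],[[0,0.01,0],0.36],[[0,0.01,0],0.48],[[0,0.01,0],0.6]]'
python3 -c "
from h import *
plan([.494,-.165,.33],-.085-3.1416+6.2832)"
```

```text
t: 9.95
position: [0.4894, -0.1089, 0.3375]
eef_rot: [2.965, -1.039, -0.002]
contact_force: [0.6, 0.5, -4.0]
grip_width: 0.0214
t: 10.58
position: [0.4832, -0.116, 0.3375]
eef_rot: [2.525, -1.869, -0.002]
contact_force: [-0.2, -0.1, -3.7]
grip_width: 0.0215
t 10.575 pos [ 0.4832 -0.116   0.3375] ty yaw -2.8451 shift [0.05   0.004  0.0075] dist 0.051 twist -5.902 F [-0.23 -0.07 -3.75] q [-0.238  0.059  1.766 -0.     1.318  2.607] w 0.0215 tilt 0.0014
```

```bash
python3 -m inch '[[[0.01,0.001,0],0.08],[[0.025,0.002,0],0.16],[[0.04,0.003,0],0.24],[[0.048,0.004,0],0.32],[[0.05,0.004,0],0.381]]'
python3 -m inch '[[[0,0,0],0],[[0,0,0],0],[[0,0,0],0],[[0,0,0],0],[[0,0,0],0]]'
python3 -c "
from h import *
plan([.494,-.169,.28],-.085-3.1416+6.2832)
save('top','t7.png');crop('side',280,60,200,240,2.5,'s7.png')"
```

```text
t: 11.2
position: [0.4941, -0.1655, 0.3374]
eef_rot: [2.126, -2.311, -0.002]
contact_force: [-0.2, 0.4, -3.9]
grip_width: 0.0217
t: 11.82
position: [0.4949, -0.1642, 0.3383]
eef_rot: [-2.129, 2.311, -0.0]
contact_force: [-0.1, -0.2, -3.7]
grip_width: 0.0219
t 11.825 pos [ 0.4949 -0.1642  0.3383] ty yaw 3.0597 shift [0.0049 0.0005 0.0583] dist 0.059 twist 0.003 F [-0.07 -0.21 -3.7 ] q [-0.323  0.1    1.719  0.     1.322  2.9  ] w 0.0219 tilt 0.0
```

View pics/s7.png

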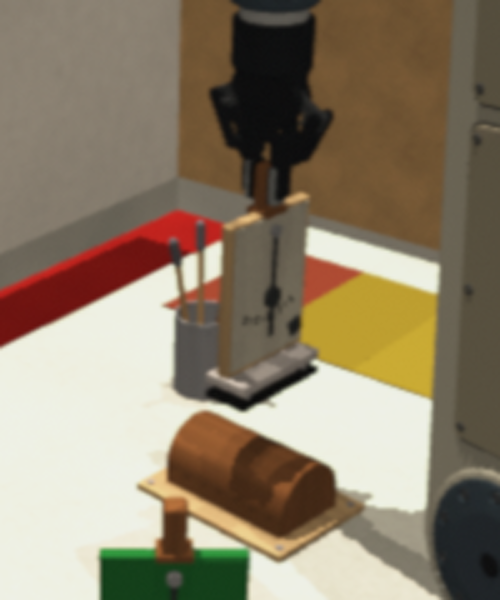

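View pics/t7.png

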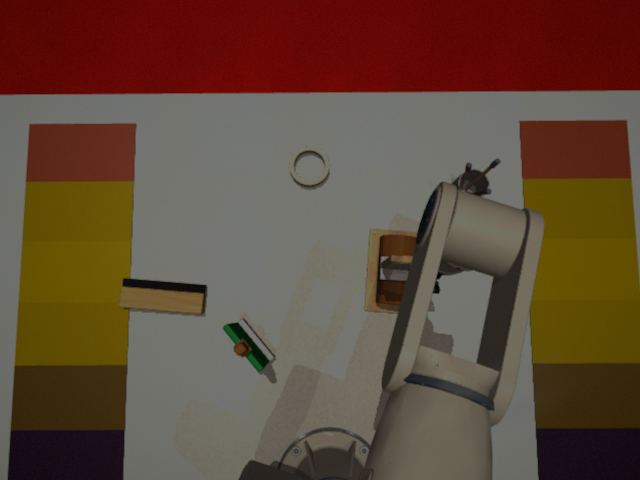

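```bash
python3 - <<'E'
from h import *
im=crop('side',350,130,75,100,6,'s8.png')
E
```

```text
(no output)
```

View pics/s8.png

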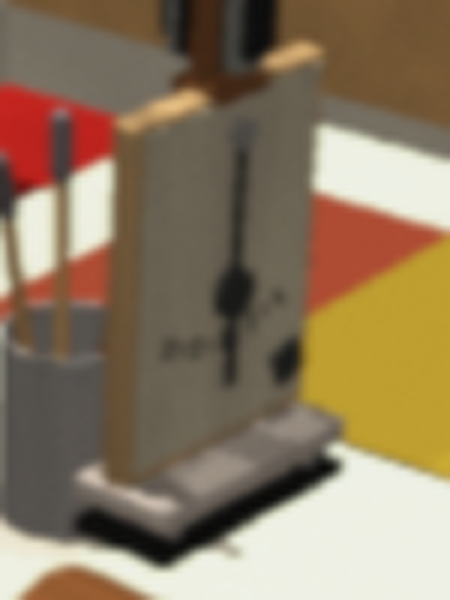

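```bash
cat >> h.py <<'E'
H=0.1986  # tcp z above sole underside
def gpose(yaw_g=None):
    s=env.get_state(); R=Ro.from_rotvec(s['eef_rot']).as_matrix()
    yaw=np.arctan2(R[1,1],R[0,1]); Rg=Ro.from_euler('z',yaw).as_matrix()
    o=s['position']-np.array([0,0,H])-Rg@np.array([-.005,0,0])
    return Rg,o
def gplane(u,v,x,Rg,o,n='side'):
    c,d=ray(n,u,v); c=Rg.T@(c-o); d=Rg.T@d; return c+d*(x-c[0])/d[0]
E
python3 - <<'E'
from h import *
Rg,o=gpose(); S=lambda x,y:(350+x/6,130+y/6)
for nm,p,x in [('pivot',(242,132),.0075),('tip',(231,385),.0075),('tab',(287,362),.006),('tl',(125,135),.002),('tr',(322,60),.002),('br',(300,398),.002),('bl',(138,478),.002)]:
    print(nm,(gplane(*S(*p),x,Rg,o)*1000).round(1))
E
```

```text
pivot [  7.5   5.  168.9]
tip [ 7.5  7.  55.8]
tab [ 6.  45.9 52.6]
tl [  2.  -60.2 184.9]
tr [  2.   61.4 182.5]
br [ 2.  61.8 28.7]
bl [  2.  -43.8  28.9]
```

```bash
python3 -m inch '[[[0.002,0,0.01],0],[[0.004,0,0.025],0],[[0.005,0,0.04],0],[[0.005,0,0.052],0],[[0.005,0,0.058],0]]'
python3 -m inch '[[[0,0,0.001],0],[[0,0,0.002],0],[[0,0,0.003],0],[[0,0,0.003],0],[[0,0,0.003],0]]'
python3 -c "
from h import *
plan([.494,-.169,.2736],-.085-3.1416+6.2832)
crop('side',310,130,140,150,5,'s9.png')"
```

```text
t: 12.6
position: [0.4941, -0.1691, 0.2791]
eef_rot: [2.128, -2.311, -0.002]
contact_force: [0.1, -0.5, -3.4]
grip_width: 0.0214
t: 13.22
position: [0.4945, -0.1693, 0.2774]
eef_rot: [-2.128, 2.311, -0.0]
contact_force: [0.4, -0.5, -3.6]
grip_width: 0.0214
t 13.225 pos [ 0.4945 -0.1693  0.2774] ty yaw 3.0592 shift [-0.0002  0.0006  0.0038] dist 0.004 twist 0.003 F [ 0.43 -0.49 -3.56] q [-0.333  0.149  1.797  0.     1.195  2.891] w 0.0214 tilt 0.0003
```

View pics/s9.png

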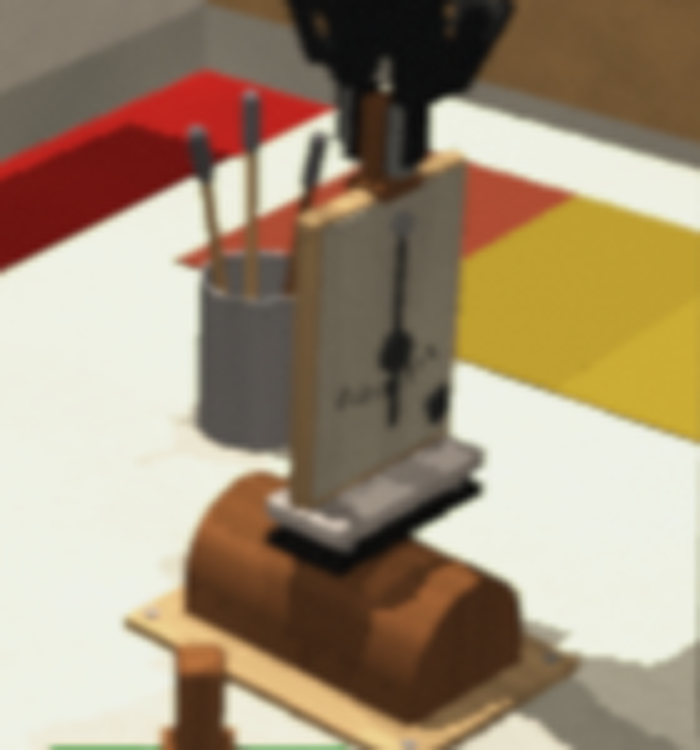

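```bash
python3 -m inch '[[[0,0,0.001],0],[[0,0,0.002],0],[[0,0,0.003],0],[[0,0,0.004],0],[[0,0,0.004],0]]'
python3 -m inch '[[[0,0,0.0005],0],[[0,0,0.001],0],[[0,0,0.001],0],[[0,0,0.001],0],[[0,0,0.001],0]]'
```

```text
t: 13.9
position: [0.4946, -0.1693, 0.2735]
eef_rot: [-2.128, 2.311, -0.0]
contact_force: [-0.3, -0.0, -0.1]
grip_width: 0.0213
t: 14.52
position: [0.4946, -0.1693, 0.2724]
eef_rot: [-2.128, 2.311, -0.0]
contact_force: [-1.6, 0.6, 2.2]
grip_width: 0.0215
```

```bash
python3 -m inch '[[[0,0,0.0005],0],[[0,0,0.001],0],[[0,0,0.0015],0],[[0,0,0.0015],0],[[0,0,0.0015],0]]'
python3 -m inch '[[[0,0,0],0],[[0,0,0],0],[[0,0,0],0],[[0,0,0],0],[[0,0,0],0]]'
python3 -c "
from h import *
plan([.494,-.169,.2736],-.085-3.1416+6.2832)
crop('side',330,150,110,120,6,'s10.png')"
```

```text
t: 15.15
position: [0.4946, -0.1693, 0.2708]
eef_rot: [-2.128, 2.311, -0.0]
contact_force: [-1.4, 0.2, 4.0]
grip_width: 0.0217
t: 15.78
position: [0.4945, -0.1692, 0.2708]
eef_rot: [-2.128, 2.311, -0.0]
contact_force: [-1.6, 0.3, 3.5]
grip_width: 0.0219
t 15.775 pos [ 0.4945 -0.1692  0.2708] ty yaw 3.0592 shift [-0.0002  0.0006 -0.0028] dist 0.003 twist 0.003 F [-1.56  0.31  3.48] q [-0.333  0.155  1.805  0.     1.181  2.891] w 0.0219 tilt 0.0001
```

View pics/s10.png

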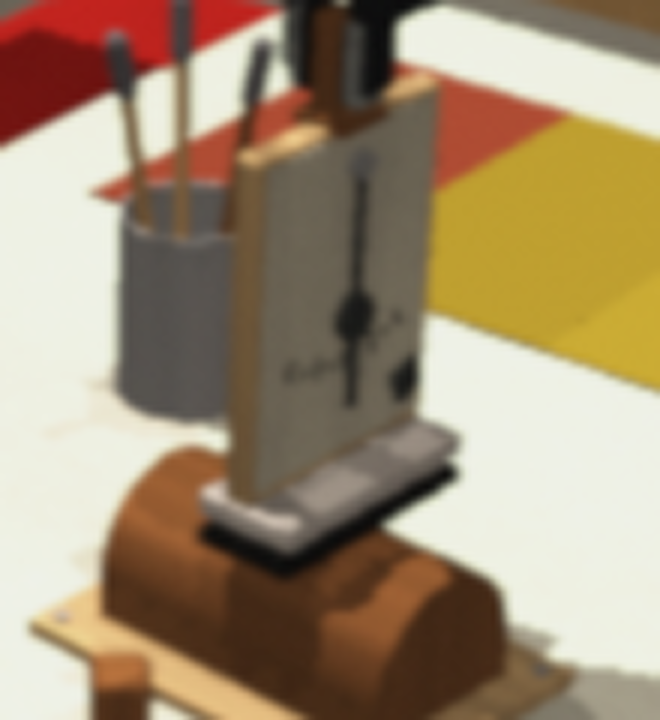

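```bash
python3 -m inch '[[[0,0,0],0],[[0.002,0,0],0],[[0.004,0,0],0],[[0.007,0,0],0],[[0.01,0,0.0003],0]]' 255 20
python3 -m inch '[[[0.003,0,0],0],[[0.006,0,0.0002],0],[[0.009,0,0.0006],0],[[0.011,0,0.0011],0],[[0.011,0,0.0011],0]]'
python3 -c "
from h import *
plan([.494,-.169,.2736],-.085-3.1416+6.2832)
crop('side',330,150,110,120,6,'s11.png')"
```

```text
t: 16.45
position: [0.4935, -0.1793, 0.2704]
eef_rot: [2.128, -2.311, -0.001]
contact_force: [-0.0, 0.8, 3.2]
grip_width: 0.0212
t: 17.08
position: [0.4927, -0.1904, 0.2693]
eef_rot: [2.128, -2.311, 0.0]
contact_force: [-1.6, 1.1, 4.3]
grip_width: 0.0212
t 17.075 pos [ 0.4927 -0.1904  0.2693] ty yaw 3.059 shift [-0.0215  0.0005 -0.0043] dist 0.022 twist 0.002 F [-1.59  1.13  4.28] q [-0.371  0.165  1.796 -0.     1.18   2.853] w 0.0212 tilt 0.0003
```

View pics/s11.png

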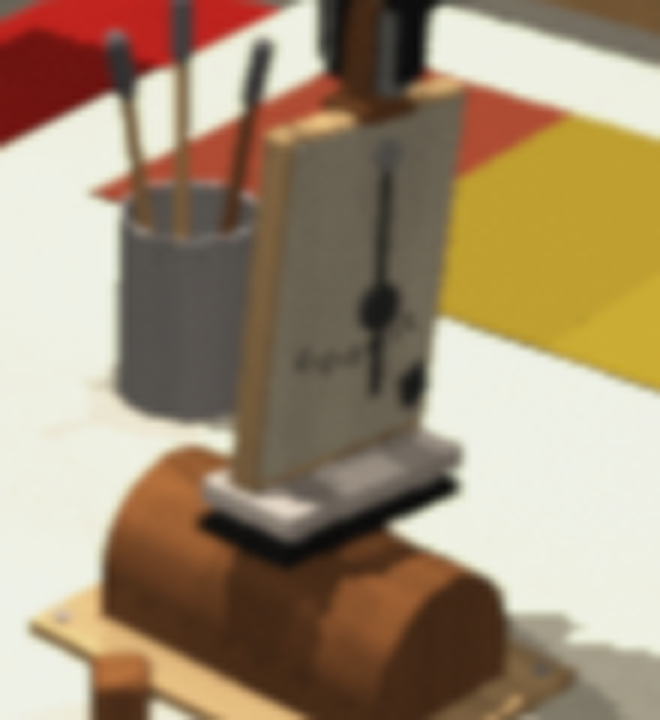

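```bash
python3 -m inch '[[[0.003,0,0.0003],0],[[0.007,0,0.0008],0],[[0.012,0,0.0016],0],[[0.017,0,0.0024],0],[[0.021,0,0.0032],0]]'
python3 -m inch '[[[0,0,0],0],[[0,0,0],0],[[0,0,0],0],[[0,0,0],0],[[0,0,0],0]]'
python3 -c "
from h import *
plan([.494,-.169,.2736],-.085-3.1416+6.2832)
crop('side',330,150,110,120,6,'s12.png')"
```

```text
t: 17.75
position: [0.491, -0.2116, 0.2661]
eef_rot: [2.128, -2.311, 0.0]
contact_force: [-0.2, 1.1, 3.3]
grip_width: 0.0214
t: 18.38
position: [0.4911, -0.2111, 0.2662]
eef_rot: [2.128, -2.311, 0.0]
contact_force: [-1.6, -0.5, 3.1]
grip_width: 0.0215
t 18.375 pos [ 0.4911 -0.2111  0.2662] ty yaw 3.0594 shift [-0.0422  0.0005 -0.0074] dist 0.043 twist 0.003 F [-1.56 -0.47  3.12] q [-0.409  0.178  1.787 -0.     1.176  2.815] w 0.0215 tilt 0.0002
```

View pics/s12.png

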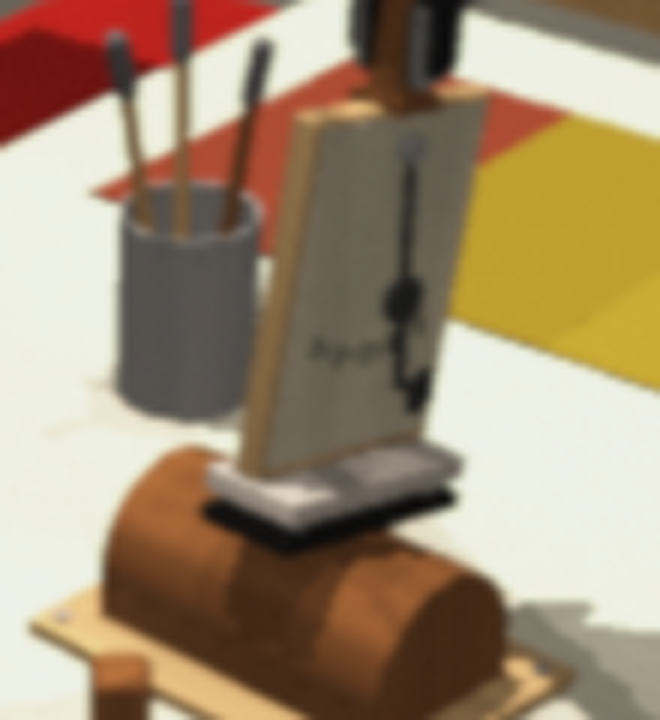

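```bash
python3 -m inch '[[[0.002,0,0.0004],0],[[0.005,0,0.001],0],[[0.008,0,0.0016],0],[[0.011,0,0.0023],0],[[0.013,0,0.0028],0]]'
python3 -m inch '[[[0,0,0],0],[[0,0,0],0],[[0,0,0],0],[[0,0,0],0],[[0,0,0],0]]'
python3 -c "
from h import *
plan([.494,-.169,.2736],-.085-3.1416+6.2832)
crop('side',370,160,60,75,8,'s13.png')"
```

```text
t: 19.05
position: [0.4899, -0.2243, 0.2633]
eef_rot: [-2.128, 2.311, 0.0]
contact_force: [-0.1, 1.2, 3.5]
grip_width: 0.0213
t: 19.68
position: [0.49, -0.2241, 0.2634]
eef_rot: [2.128, -2.311, 0.0]
contact_force: [-0.6, 0.6, 4.4]
grip_width: 0.0215
t 19.675 pos [ 0.49   -0.2241  0.2634] ty yaw 3.0593 shift [-0.0552  0.0005 -0.0102] dist 0.056 twist 0.003 F [-0.58  0.63  4.35] q [-0.432  0.188  1.782 -0.     1.172  2.792] w 0.0215 tilt 0.0001
```

View pics/s13.png

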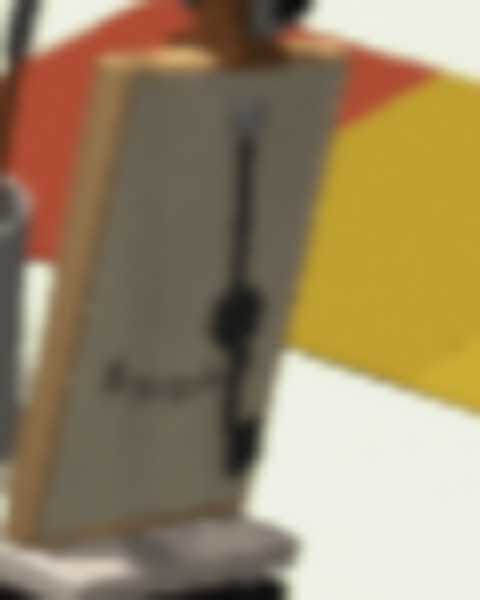

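```bash
python3 -m inch '[[[0.002,0,0.0004],0],[[0.004,0,0.0009],0],[[0.006,0,0.0014],0],[[0.008,0,0.0019],0],[[0.0095,0,0.0023],0]]'
python3 -m inch '[[[0,0,0],0],[[0,0,0],0],[[0,0,0],0],[[0,0,0],0],[[0,0,0],0]]'
python3 -c "
from h import *
plan([.494,-.169,.2736],-.085-3.1416+6.2832)
crop('side',370,160,60,75,8,'s14.png')
crop('side',330,130,120,150,5,'s14b.png')
for q in ('pointer','mark'):
  for r in finder.masks_of('side',q)[:3]:
    ys,xs=np.nonzero(r['mask']); print(q,r['p'],r['bbox'],xs.mean(),ys.mean())
"
```

```text
t: 20.35
position: [0.4892, -0.2337, 0.261]
eef_rot: [-2.128, 2.311, 0.0]
contact_force: [-1.6, 1.5, 4.2]
grip_width: 0.0214
t: 20.98
position: [0.4892, -0.2336, 0.2611]
eef_rot: [2.128, -2.311, 0.0]
contact_force: [-1.6, 0.5, 2.8]
grip_width: 0.0217
t 20.975 pos [ 0.4892 -0.2336  0.2611] ty yaw 3.0592 shift [-0.0647  0.0005 -0.0125] dist 0.066 twist 0.003 F [-1.61  0.54  2.81] q [-0.448  0.195  1.778 -0.     1.168  2.776] w 0.0217 tilt 0.0001
pointer 0.77 [343.1, 290.5, 9.1, 44.5] 349.0956937799043 313.24401913875596
```

View pics/s14.png

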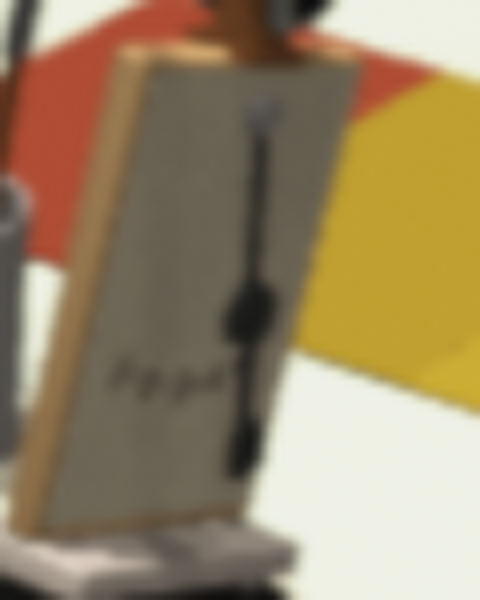

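View pics/s14b.png

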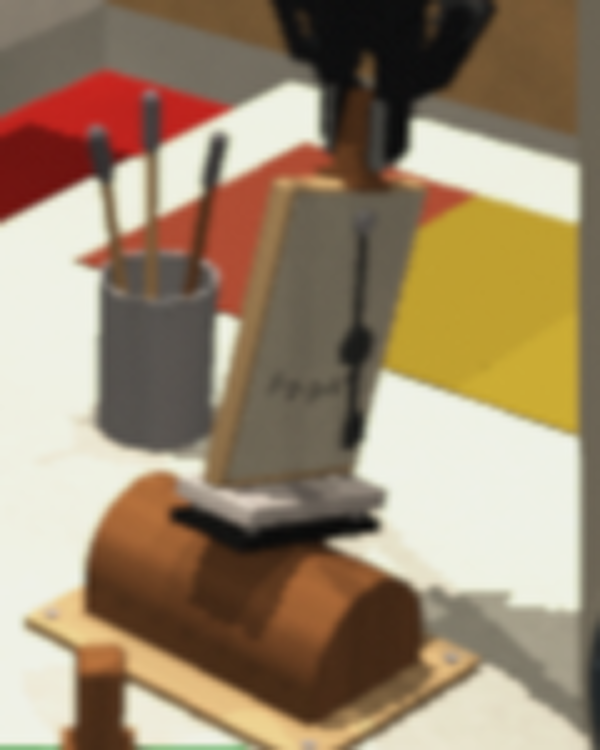

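```bash
python3 - <<'E'
from h import *
Rg,o=gpose(); S=lambda x,y:(370+x/8,160+y/8)
pv=gplane(*S(262,113),.0075,Rg,o)
for x in (.0045,.0075):
  for nm,p in [('tabc',(243,452)),('tabL',(228,455)),('tabR',(261,448)),('ptr',(246,405)),('ptr2',(256,250))]:
    g=gplane(*S(*p),x,Rg,o); d=g-pv; print(nm,(d*1000).round(1),'ang',np.arctan2(d[1],-d[2]).round(3))
tl=gplane(*S(150,62),.002,Rg,o);bl=gplane(*S(42,530),.002,Rg,o);tr=gplane(*S(362,66),.002,Rg,o);br=gplane(*S(243,515),.002,Rg,o)
for a,b in((tl,bl),(tr,br)): d=a-b; print('edge',d*1000,np.arctan2(d[1],d[2]))
d=tr-tl;print(d*1000,np.arctan2(-d[2],d[1]))
print(pv)
print('bar axis rel', Rg.T@(np.array([.494,-.163,.03])-o))
E
```

```text
tabc [  -3.     6.1 -124.5] ang 0.049
tabL [  -3.    -1.8 -122.6] ang -0.015
tabR [  -3.    15.7 -126.6] ang 0.124
ptr [  -3.    6. -107.] ang 0.056
ptr2 [ -3.    5.7 -50.7] ang 0.112
tabc [   0.     2.2 -121.8] ang 0.018
tabL [   0.    -5.7 -119.9] ang -0.048
tabR [   0.    11.7 -124. ] ang 0.094
ptr [   0.     2.1 -104.4] ang 0.02
ptr2 [  0.    1.7 -48.3] ang 0.036
edge [  0.          41.36763648 147.52192046] 0.2733952327478683
edge [  0.          46.67034378 147.5362767 ] 0.30637149786166556
[  0.         109.03148306 -35.15115976] 0.31187358873803517
[ 0.0075     -0.00985577  0.17078422]
bar axis rel [-0.00398226 -0.07070742 -0.03250983]
```

```bash
python3 -c "
from h import *
np.save('a.npy',optics.capture('side'))"
for i in 1 2 3; do python3 -m inch '[[[0,0,0],0],[[0,0,0],0],[[0,0,0],0],[[0,0,0],0],[[0,0,0],0]]'; done
python3 -c "
from h import *
im=crop('side',370,160,60,75,8,'s15.png')
a=np.load('a.npy').astype(int)
d=np.abs(im.astype(int)-a)[140:270,330:450].sum(2);print(d.max(),(d>60).sum())
for i in range(4):
    optics.capture('side');s=env.get_state();print(s['contact_force'].round(2))
plan([.494,-.169,.2736],3.0566)"
```

```text
t: 21.85
position: [0.4892, -0.2335, 0.2611]
eef_rot: [-2.128, 2.311, 0.0]
contact_force: [-1.6, 0.0, 3.2]
grip_width: 0.0215
t: 22.48
position: [0.4892, -0.2335, 0.2611]
eef_rot: [-2.128, 2.311, -0.0]
contact_force: [-1.5, 0.3, 4.3]
grip_width: 0.0217
t: 23.1
position: [0.4892, -0.2335, 0.2611]
eef_rot: [-2.128, 2.311, 0.0]
contact_force: [-1.0, 0.1, 2.5]
grip_width: 0.0213
10 0
[-0.33  0.01  2.53]
[-1.29  0.14  2.9 ]
[-1.26  0.53  3.68]
[-1.14  1.22  3.69]
t 23.35 pos [ 0.4892 -0.2335  0.2611] ty yaw 3.0592 shift [-0.0647  0.0005 -0.0125] dist 0.066 twist 0.003 F [-1.14  1.22  3.69] q [-0.448  0.195  1.778 -0.     1.168  2.776] w 0.0217 tilt 0.0
```

View pics/s15.png

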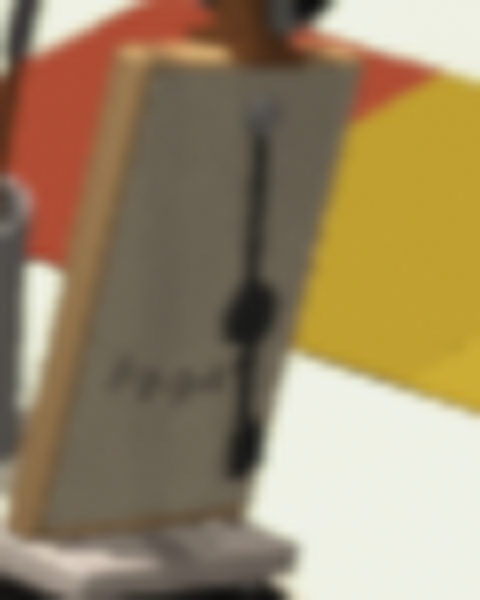

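```bash
python3 -c "
from cell import env
print(env.hand_in())"
```

```text
the job is handed in; nothing more can be done
None
```

I picked up the tan gauge (not the green look-alike) and stood it upright and square across the crown, where it pressed at about 7 N for over a second. I then rocked it over to about 0.3 rad and handed it in still held there, with its sole on the bar.

- **Grip:** The moves allow only shifts and a turn about the tool axis, so the tool cannot tilt. I therefore gripped the handle across its 22 mm side, not its 20 mm side as you described. That let the gauge pivot between the pads once I dropped the grip to 20 N. I also turned the dial to face back toward the robot so the side camera could see it.
- **Pointer on the mark:** In the side picture, the tip measures about 0.02 rad from the pivot line and the tab's middle about 0.018 rad. The tip therefore stands close to the tab's centre. If the tab sits 3 mm deeper than I assumed, the tip is off by about 3 mm, still inside the 8 mm allowed.
- **At rest:** Two pictures about 2 s apart showed no motion. The force stayed steady at about 6 to 8 N on the bar, estimated from the wrist reading plus the gauge's weight.
- **Checks that were weak or disagreed:** The network did not find the mark tab, and found the green gauge's pointer instead of ours, so the tip and tab were read by eye from enlarged crops. My camera measurements also carried a few millimetres of sideways bias. The board's edges gave a lean of 0.27 to 0.31 rad, against 0.32 to 0.34 rad measured for the tab while the gauge was upright.
- **Bystanders:** The tape, squeegee and brush pot showed no sign of moving in the pictures, but I did not measure them at the end.

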